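Tip the bearing balls from the scoop into the tray

TASK

Draw the loaded parts scoop up out of its wooden holder by its black grip, keeping it level so that all four bearing balls stay in it, then carry it over the chequered tray and tip it nose-down so that all four balls run out into the tray. Finish while still holding the scoop: keep it tipped nose-down with its lip over the tray, raised clear above the rim and touching nothing but the gripper. Do not shove the tray or the things lying round about out of place.

Things in the scene. Friction and masses are not known exactly. Their poses are not given: they have to be found in the camera images.
- holder: plywood block fixed to the table, 124 (x) x 82 (y) mm, walls 32 mm high, with a pocket 104 x 62 mm whose floor is 12 mm above the table; the scoop stands loose in it (about 3 mm play). Nearby, fixed: a dark cooler bag within x 0.18 to 0.50, y -0.16 to 0.21 m, 0.36 m high. Origin: centre of the underside, on the table
- scoop: aluminium parts scoop, 0.16 kg, 98 (x) x 56 (y) mm, upright black grip; has the holder's yaw at the start. Origin on the underside, z up, -x towards the open pouring lip. Flat floor 3 mm thick from x = -8 to +48 mm, then from x = -8 mm a ramp rises at 30 degrees to the lip; sides 38 mm high, back wall 55 mm. Pours when its nose is tipped down well beyond 30 degrees
- scoop_grip (a point): point inside the scoop's grip, 110 mm above the underside, at x = +37.5 mm in the scoop's frame. The grip is an upright square bar 22 x 22 mm, sides along the scoop's x and y, from 75 to 135 mm above the underside; it can be pinched across either pair of sides. Axes as the scoop's
- scoop_lip (a point): middle of the scoop's pouring lip, at x = -49.5 mm, 25.5 mm above the underside in the scoop's frame; axes as the scoop's
- scoop_bowl (a point): point in the scoop's bowl 13 mm above the underside at x = +18 mm, middle of the balls' resting place; axes as the scoop's
- tray: open chequered black-and-white tray standing loose on the table, 144 (x) x 184 (y) x 92 mm high, with walls sloping inward; inner floor about 98 x 133 mm, 2 mm above the table; 0.6 kg. Off the table on the right hangs a grey shirt, fixed: x 0.39 to 0.54, y -0.69 to -0.46 m, from 0.29 m up. Origin: centre of the underside
- ball0_center (a point): centre of a steel bearing ball, 20 mm across, 33 g; one of four that lie loose on the scoop's floor at the start
- ball1_center (a point): centre of a steel bearing ball, 20 mm across, 33 g; one of four that lie loose on the scoop's floor at the start
- ball2_center (a point): centre of a steel bearing ball, 20 mm across, 33 g; one of four that lie loose on the scoop's floor at the start
- ball3_center (a point): centre of a steel bearing ball, 20 mm across, 33 g; one of four that lie loose on the scoop's floor at the start
- oil_filter: orange spin-on oil filter standing on end, 72 mm across, 88 mm high, a bystander. Origin: centre of the underside
- bearing: ball bearing lying flat, 52 mm across, 15 mm high, a bystander. Origin: centre of the underside
- plug_box: small red carton lying flat, 52 x 100 x 28 mm, a bystander. Origin: centre of the underside
- bulb_box: small yellow carton, 42 x 42 x 62 mm high, a bystander. Origin: centre of the underside

How it is judged (in metres and radians):
On the way:
1. the scoop is gripped and drawn clear up out of the holder, level, with all four balls in it (contact force between the fingers and scoop above 1 N and contact force between scoop and holder below 0.3 N and z of scoop in the frame of holder above 0.045 m and angle between scoop's own z axis and vertical below 0.3 rad and distance between each of ball0_center, ball1_center, ball2_center, ball3_center and scoop_bowl below 0.045 m), for 0.2 s.
At the end, for the whole second after the job is handed in: All four balls lie inside the upright tray (below 60 mm); the gripper holds the scoop still, tipped 0.6 to 1.8 rad from level, its lip within 110 mm horizontally of the tray's centre and over 100 mm above the table, touching neither tray nor holder (contact force between the fingers and scoop above 1 N and contact force between scoop and tray below 0.3 N and contact force between scoop and holder below 0.3 N and height (world z) of scoop_lip above 0.1 m and angle between scoop's own z axis and vertical between 0.6 and 1.8 rad and horizontal distance between scoop_lip and tray below 0.11 m and linear speed of scoop below 0.05 m/s and angle between tray's own z axis and vertical below 0.1 rad and x of ball0_center in the frame of tray between -0.062 and 0.062 m and y of ball0_center in the frame of tray between -0.082 and 0.082 m and z of each of ball0_center, ball1_center, ball2_center, ball3_center in the frame of tray below 0.06 m and x of ball1_center in the frame of tray between -0.062 and 0.062 m and y of ball1_center in the frame of tray between -0.082 and 0.082 m and x of ball2_center in the frame of tray between -0.062 and 0.062 m and y of ball2_center in the frame of tray between -0.082 and 0.082 m and x of ball3_center in the frame of tray between -0.062 and 0.062 m and y of ball3_center in the frame of tray between -0.082 and 0.082 m); the arm keeps its last pose, push and grip.
It fails at once if the tray is moved by more than 50 mm (distance of tray from where it was at the start of the episode above 0.05 m).
It fails at once if a bystander is moved by more than 30 mm (distance of any of oil_filter, bearing, plug_box, bulb_box from where it was at the start of the episode above 0.03 m).
It also fails if it takes over 51 s, if anything falls off the work surface, if the arm or the gripper's body presses on something with over 40 N, if the wrist force passes 120 N, or if a joint passes its speed limit or range.

ROBOT

A 6-joint arm with a two-finger parallel gripper is mounted at the origin on a cart in front of the work surface, level with it; the furniture and walls round the work are solid. World frame = base frame: x ahead of the robot, y to its left, z up, the work surface at z = 0. Lengths are in m, angles in degrees, forces in N, time in s.
With the tool pointing down it reaches from about 0.4 to 0.825 m from the base axis. Payload 7 kg.
Tool frame: the origin (TCP) lies midway between the tips of the shut fingers; the grasp point (between the pads) lies 19 mm behind it; z points along the fingers, y is the line along which they close (so a half turn about z gives the same grasp; the last joint's range is limited). The gripper opens to 88 mm and grips with 3 to 60 N. Pads are 19 mm wide; open, the fingers measure 130 mm over their backs; the gripper's body (78 mm by 193 mm) begins 47 mm behind the grasp point.
Start: joints at [86.637, 20.546, 0.682, 0, -70.136, -16.507], TCP at [0.229, 0.635, 0.227] pointing down, gripper open.
Joint ranges: [-176.03, 176.03], [-82.01, 121.73], [-58.28, 71.71], [-173.87, 95.51], [-174.79, -0.11], [-173.66, 173.66]. Speed limits (degrees/s): [136.94, 136.94, 172.46, 180, 180, 180].

INTERFACE

Orientations are given as [roll, pitch, yaw] about the fixed x, y, z axes, in that order (R = Rz(yaw) Ry(pitch) Rx(roll)).
In Python, from plant import r gives the robot as it stands.
- The arm moves only by the tool carry_out, never from a script. Its argument "deltas" is a list of rows, each a list of 3 entries, a list of its own where there are three numbers: the opening, from 0 (shut) to 1 (fully open), then the shift along the tool's x, y, z in mm, then the turn, a rotation vector about the tool's x, y, z in rad. In form: [[gripper, [tx, ty, tz], [rx, ry, rz]], ...]. A call has 1 to 12 rows; each row is the pose to reach, as a shift and turn from the pose commanded when the call began, along the tool's axes at that moment; what a row does not reach only later rows make up. A row lasts 1/10 s, in which the tool goes at most 50 mm and 8.59 degrees, less where a joint would pass 70% of its speed; a pose out of reach is approached as far as the arm can. A call with a gripper value outside its range is refused whole. The fingers move at their own pace and stop on an object; "squeeze" is the grip in N (left out, the last holds). Time passes only in rows, so rows that repeat a pose let the fingers close. It gives the time, the measured TCP pose, the force, the opening and the grip force at its end, in the units of the state.
- r.get_state(): the state, without advancing time (a new reading comes with each control period).
- r.capture(name): name is "scene" or "side" or "wrist"; returns (picture, depth): 400x640x3 uint8, red, green, blue; 400x640 float32, m along the optical axis (not along the pixel's ray), 0 where there is no reading.
- r.get_calibration(name): a dict with "fov_y" (degrees; the focal length in pixels is half the picture's height over the tangent of half this angle, whatever the lens; pixels are square), "cx", "cy" (the principal point, pixels), "distortion" ([k1, k2, p1, p2, k3] as OpenCV has them; the pictures are not rectified), "view" (4x4, takes a point from world to camera coordinates). Camera axes: x right, y down, z forward; pixel columns grow to the right and rows downward; lengths in m; the calibration is good to about 2 mm. A picture is of the moment at which its call begins: read the wrist's pose just before it. get_calibration takes no time and is no camera call; for the wrist camera it gives the pose at the moment of the call.
- r.close_job(): hands the job in; it is judged then, once.
The state is a dict: "time_s": time; "joints": joint angles; "qd": joint speeds; "joint_torque": joint torques, N m; "tcp_pos": TCP position; "eef_rot": TCP orientation; "contact_force": force on the tool from outside, world axes, zero at the start; "moment": the same for the moment, N m; "gripper_width": finger opening in m; "gripper_force": force on a finger pad.
Only numpy, scipy, OpenCV 4.12 (cv2) and the standard library are available. Lean on these libraries where they do the work, as an engineer would, in place of code of your own. Each camera call takes 0.05 s, during which the arm holds its last target. There are 200 camera calls.

## Working session

There is one attempt and no reset: what is moved stays moved. The work goes in short steps, Python scripts to look and compute and a tool call to move; the robot and the scene stay as the last step left them, time stands still between calls to the robot, and variables do not carry over. Pictures are saved under pics/ and viewed, at most 10 in all, crops included, and the job is handed in when it is done.

Besides the shell and the picture viewer there is one more tool, called after "Call:" as name(argument=value, ...), one argument or row to a line, values as JSON. carry_out: Moves the arm, as the interface text tells. Its arguments: {"type":"object","properties":{"deltas":{"type":"array"},"squeeze":{"type":"number"}},"required":["deltas"]}

```bash
mkdir -p pics; ls; cat > h.py <<'E'
import numpy as np, cv2
from plant import r
from scipy.spatial.transform import Rotation as R
def cap(n):
    c=r.get_calibration(n); p,d=r.capture(n); return c,p,d
def K(c,h=400):
    f=h/2/np.tan(np.radians(c["fov_y"])/2); return np.array([[f,0,c["cx"]],[0,f,c["cy"]],[0,0,1]])
def cloud(c,d):
    h,w=d.shape; u,v=np.meshgrid(np.arange(w),np.arange(h))
    q=cv2.undistortPoints(np.stack([u,v],-1).reshape(-1,1,2).astype(float),K(c),np.array(c["distortion"])).reshape(h,w,2)
    P=np.dstack([q*d[...,None],d]); V=np.linalg.inv(np.array(c["view"]))
    W=P@V[:3,:3].T+V[:3,3]; W[d==0]=np.nan; return W
def proj(c,P):
    V=np.array(c["view"]); return cv2.projectPoints(np.array(P,float).reshape(-1,1,3),cv2.Rodrigues(V[:3,:3])[0],V[:3,3],K(c),np.array(c["distortion"]))[0].reshape(-1,2)
E
python3 - <<'E'
from h import *
print(r.get_state())
for n in ["scene","side"]:
    c,p,d=cap(n); np.savez(n+".npz",p=p,W=cloud(c,d)); cv2.imwrite(f"pics/{n}.png",p[...,::-1]); print(n,np.linalg.inv(np.array(c["view"]))[:3].round(3).tolist())
E
```

```text
pics
{'time_s': 0.0, 'joints': array([ 8.66356074e+01,  2.05930185e+01,  6.34440897e-01, -1.96054985e-02,
       -7.01351692e+01, -1.65038519e+01]), 'qd': array([-0.09265073,  0.08542184,  0.01510101, -0.00498352, -0.04621056,
        0.05961276]), 'joint_torque': array([ 4.28449739e-04, -5.82712626e+01,  2.93059981e+01,  6.99729100e+00,
        7.09085565e-03, -1.57884360e-04]), 'tcp_pos': array([0.22930104, 0.63435094, 0.22561149]), 'eef_rot': array([ 1.79904879e+02, -8.96309209e-03, -1.98749141e+01]), 'contact_force': array([-0.51755328, -0.01332085,  0.71487603]), 'moment': array([0.02517859, 0.01210593, 0.07686761]), 'gripper_force': 0.0, 'gripper_width': 0.08774328792827699}
scene [[0.688, -0.513, 0.513, 0.148], [-0.725, -0.5, 0.474, -0.345], [0.013, -0.698, -0.716, 0.786]]
side [[-0.985, -0.069, 0.157, 0.502], [-0.172, 0.392, -0.904, 0.842], [0.001, -0.917, -0.398, 0.425]]
```

View pics/scene.png

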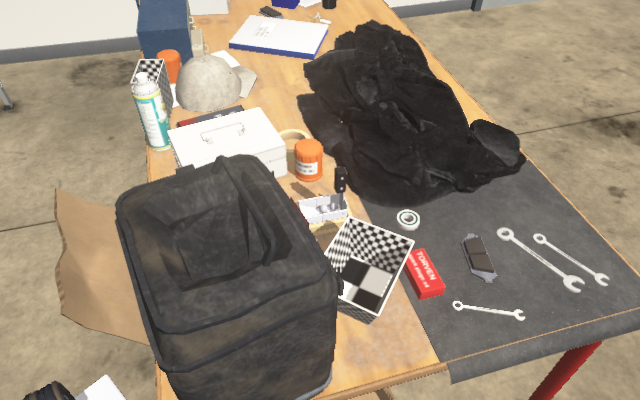

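View pics/side.png

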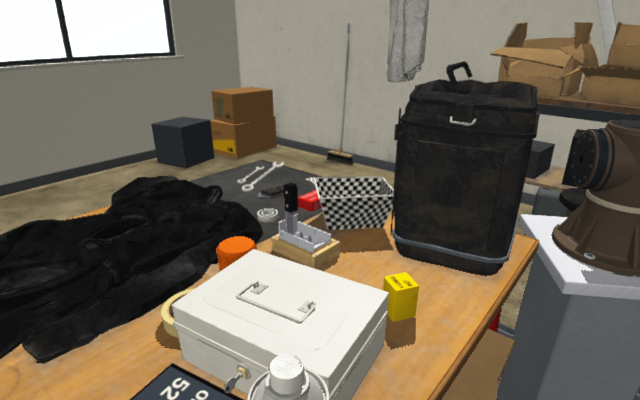

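The scene view shows the scoop's grip near (341,180), the tray near (368,265) and the bearing at (408,218). In the side view the grip is at (291,197), the holder at (306,245), the tray at (352,200), and the yellow carton at (400,295).

```bash
python3 - <<'E'
from h import *
for n,pts in [("scene",[(341,173),(341,185),(325,207),(408,218),(425,273),(309,160),(352,222),(413,240),(368,318),(345,292),(365,280),(230,130),(270,200),(480,255),(400,110)]),("side",[(291,188),(291,205),(306,240),(275,245),(300,262),(338,248),(315,179),(392,182),(385,178),(400,295),(238,245),(285,300),(150,220),(210,185)])]:
    z=np.load(n+".npz");
    for u,v in pts: print(n,u,v,z["W"][v,u].round(3))
a=np.load("scene.npz");b=np.load("side.npz")
i=a["p"][140:330,270:450]; j=b["p"][160:280,220:420]
cv2.imwrite("pics/a.png",cv2.resize(i,None,fx=3,fy=3,interpolation=2)[...,::-1]); cv2.imwrite("pics/b.png",cv2.resize(j,None,fx=4,fy=4,interpolation=2)[...,::-1])
E
```

```text
scene 341 173 [0.697 0.111 0.142]
scene 341 185 [0.695 0.108 0.11 ]
scene 325 207 [0.68  0.139 0.032]
scene 408 218 [ 0.808 -0.004  0.004]
scene 425 273 [ 0.686 -0.129  0.033]
scene 309 160 [0.74  0.249 0.069]
scene 352 222 [0.654 0.039 0.08 ]
scene 413 240 [ 0.765 -0.05  -0.   ]
scene 368 318 [ 0.524 -0.115  0.044]
scene 345 292 [ 0.559 -0.031 -0.   ]
scene 365 280 [ 0.607 -0.043  0.003]
scene 230 130 [0.656 0.436 0.104]
scene 270 200 [ 0.416 -0.001  0.346]
scene 480 255 [ 0.816 -0.181  0.017]
scene 400 110 [1.088 0.236 0.047]
side 291 188 [0.692 0.132 0.143]
side 291 205 [0.693 0.132 0.105]
side 306 240 [0.662 0.133 0.028]
side 275 245 [0.728 0.144 0.015]
side 300 262 [0.665 0.182 0.003]
side 338 248 [0.593 0.138 0.018]
side 315 179 [ 0.683 -0.074  0.09 ]
side 392 182 [ 0.458 -2.414 -0.751]
side 385 178 [ 0.521 -2.477 -0.74 ]
side 400 295 [0.469 0.326 0.051]
side 238 245 [0.751 0.281 0.089]
side 285 300 [0.625 0.431 0.1  ]
side 150 220 [1.031 0.124 0.039]
side 210 185 [ 1.042 -0.21  -0.   ]
```

View pics/a.png

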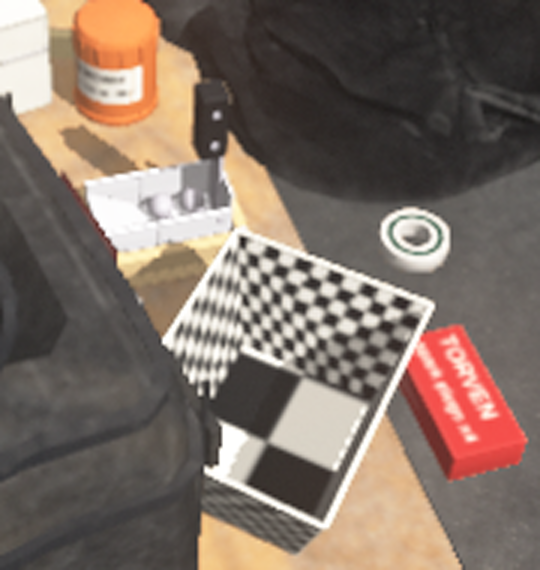

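View pics/b.png

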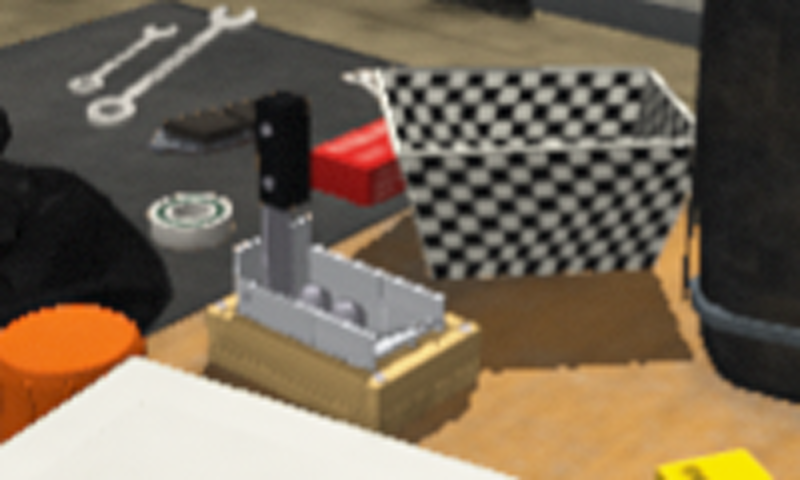

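```bash
cat >> h.py <<'E'
def onz(c,uv,z):
    q=cv2.undistortPoints(np.array(uv,float).reshape(-1,1,2),K(c),np.array(c["distortion"])).reshape(-1,2)
    V=np.linalg.inv(np.array(c["view"])); D=np.c_[q,np.ones(len(q))]@V[:3,:3].T
    return V[:3,3]+D*((z-V[2,3])/D[:,2])[:,None]
E
python3 - <<'E'
from h import *
cs=r.get_calibration("scene"); cd=r.get_calibration("side")
print("tray scene",onz(cs,[(350,217),(414,241),(378,314)],.092).round(3))
print("tray side",onz(cd,[(315,177.5),(381,177),(393,195.5),(320,199)],.092).round(3))
print("holder side",onz(cd,[(272,237.5),(314.5,255),(339.5,241)],.032).round(3))
for n in ["scene","side"]:
    z=np.load(n+".npz"); W=z["W"].reshape(-1,3);col=z["p"].reshape(-1,3)
    m=(abs(W[:,0]-.695)<.03)&(abs(W[:,1]-.121)<.03)&(W[:,2]>.09)
    P=W[m]; print(n,"grip",m.sum(),np.percentile(P,[2,50,98],0).round(4).tolist())
    T=P[P[:,2]>P[:,2].max()-.004]; print("top",len(T),T.mean(0),T.min(0),T.max(0))
    q,_=cv2.fitLine(P[:,:2].astype(np.float32),cv2.DIST_HUBER,0,.01,.01).reshape(2,2); print("line",q,np.degrees(np.arctan2(q[1],q[0])))
    # holder+scoop
    m=(abs(W[:,0]-.67)<.1)&(abs(W[:,1]-.13)<.07)&(W[:,2]>.022)&(W[:,2]<.034); P=W[m]
    print("holder rect",cv2.minAreaRect(P[:,:2].astype(np.float32)),m.sum())
    m=(abs(W[:,0]-.67)<.1)&(abs(W[:,1]-.13)<.07)&(W[:,2]>.04)&(W[:,2]<.08); P=W[m]
    print("scoop rect",cv2.minAreaRect(P[:,:2].astype(np.float32)),m.sum())
    m=(abs(W[:,0]-.62)<.14)&(abs(W[:,1]+.05)<.125)&(W[:,2]>.08)&(W[:,2]<.095); P=W[m]
    print("tray rect",cv2.minAreaRect(P[:,:2].astype(np.float32)),m.sum())
    # obstacles heights map 5cm cells
E
```

```text
tray scene [[ 0.652  0.044  0.092]
 [ 0.692 -0.087  0.092]
 [ 0.517 -0.137  0.092]]
tray side [[ 0.684 -0.079  0.092]
 [ 0.518 -0.112  0.092]
 [ 0.486  0.01   0.092]
 [ 0.646  0.059  0.092]]
holder side [[0.734 0.143 0.032]
 [0.631 0.198 0.032]
 [0.591 0.133 0.032]]
scene grip 299 [[0.6861, 0.1036, 0.0927], [0.6941, 0.1117, 0.1281], [0.7077, 0.1285, 0.1487]]
top 66 [0.69918476 0.11703757 0.14754443] [0.68541799 0.10369653 0.14543802] [0.71145819 0.13025795 0.14933375]
line [ 0.51684445 -0.85607934] -58.879177
holder rect ((0.6708102822303772, 0.13313111662864685), (0.08534801006317139, 0.11406676471233368), 58.065216064453125) 594
scoop rect ((0.668236255645752, 0.13680550456047058), (0.0621456615626812, 0.09599088877439499), 61.41994094848633) 418
tray rect ((0.5854899287223816, -0.04331272840499878), (0.186886727809906, 0.14420469105243683), 16.250171661376953) 841
side grip 371 [[0.6834, 0.1143, 0.0917], [0.6935, 0.1245, 0.1212], [0.7097, 0.1313, 0.1458]]
top 51 [0.6955526  0.12073695 0.14477654] [0.6830923  0.10865127 0.14266991] [0.70796347 0.13169798 0.14666137]
line [0.9640716  0.26564255] 15.405136
holder rect ((0.683586835861206, 0.13222812116146088), (0.08215247839689255, 0.1703418344259262), 64.25897979736328) 834
scoop rect ((0.6644063591957092, 0.1370672732591629), (0.058393195271492004, 0.0983182042837143), 59.83403396606445) 538
tray rect ((0.5824424624443054, -0.04370768368244171), (0.18322107195854187, 0.14776299893856049), 16.654911041259766) 601
```

Call:
carry_out(
  deltas=[
    [1,[0,0,-50],[0,0,0]],
    [1,[0,0,-100],[0,0,0]],
    [1,[0,0,-150],[0,0,0]],
    [1,[0,0,-200],[0,0,0]],
    [1,[0,0,-200],[0,0,0]],
  ],
)

```text
time_s: 0.6
tcp_pos: [0.2306, 0.6361, 0.435]
eef_rot: [-179.3, 0.0, -19.9]
contact_force: [0.8, 0.5, 1.1]
gripper_width: 0.0877
gripper_force: 0.0
```

```bash
python3 - <<'E'
from h import *
s=r.get_state(); print(s["joints"],s["tcp_pos"],s["eef_rot"])
A=[np.load(n+".npz")["W"].reshape(-1,3) for n in ("scene","side")]
W=np.vstack(A); W=W[~np.isnan(W[:,0])]
for x in np.arange(.1,1.0,.05):
    o=[]
    for y in np.arange(-.3,.75,.05):
        m=(W[:,0]>=x)&(W[:,0]<x+.05)&(W[:,1]>=y)&(W[:,1]<y+.05)&(W[:,2]>-.05)
        o.append("%3d"%(100*np.percentile(W[m,2],98)) if m.sum()>3 else " . ")
    print("%.2f"%x,*o)
E
```

```text
[ 86.63195728  17.64661518  22.64170251   0.15987223 -94.33614275
 -16.5086559 ] [0.23061782 0.63606241 0.43497573] [-1.79322944e+02  3.45470161e-02 -1.98894988e+01]
0.10  .   .    0   0   0  24  25  21   0   0  .   .   .   .   .   .   .   .   .   .   . 
0.15  .   .   .    0  28  28   0   0   0   0  .   .   .   .   .   .   .   .   .   .   . 
0.20  .   .   .   23  34  34  34  34  29   0  .   .   .   .   .   .   .   .   .   .   . 
0.25  .   .   .   31  34  34  34  35  33  32   0   0  .   .   .   .   .   .   .   .   . 
0.30  .   .   .   33  36  32  32  33  33  32   0   0   0  .   .   .   .   .   .   .   . 
0.35  .   .    0  33  38  38  38  37  33  32   0   0   0   0   0  .   .   .   .   .   . 
0.40  .   .    0  33  34  34  34  38  33  28   0   0   6   0   0   0  .   .   .   .   . 
0.45  .    0   0   0   8  31  34  33  32   0   0   6   6   9   9   0   0   0  .   .   . 
0.50  .    0   0   8   8   6   8   0   0   0   0  .   .   10  10  10   9   0  18  17  . 
0.55   0   0   0   8   2   0   9   0   3   0   0  .    9  10  10  10  10   5  20  20  14
0.60   0   0   1   8   8   2   9   0   5   4   2  .   10  10  10  10  10  .    1   9  13
0.65   0   0   3   3   9   9   9   6  14   5   0   0  10  10  10  10   9  .    1   1  13
0.70   0   0   0   3   3   0   0   3  14   3   8   8  10  10  10  10   1  .    1   8   9
0.75   0   1   2   0   0   1   1   2   4   5   8   9   8   2  10  10   1   1   3   9  11
0.80   0   1   2   1   0   1   5   5   5   5   6   5   3   2   2   0   0   1   4  10  11
0.85   2   2   1   0   0   4   5   5   5   6   6   4   3   3   1   0   0   0   0   8  10
0.90   0   1   1   0   6   7   6   7   5   6   5   4   3   3   2   1   1   0   0   2   2
0.95   0   0   0   0   6   8   8   8   7   4   5   6   6   5   3   3   2   0   0   0   2
```

Call:
carry_out(
  deltas=[
    [1,[40,20,0],[0,0,0]],
    [1,[80,40,0],[0,0,0]],
    [1,[120,60,0],[0,0,0]],
    [1,[160,80,0],[0,0,0]],
    [1,[200,100,0],[0,0,0]],
    [1,[240,120,0],[0,0,0]],
    [1,[280,140,0],[0,0,0]],
    [1,[320,160,0],[0,0,0]],
    [1,[360,180,0],[0,0,0]],
    [1,[400,200,0],[0,0,0]],
    [1,[400,200,0],[0,0,0]],
    [1,[400,200,0],[0,0,0]],
  ],
)

```text
time_s: 1.8
tcp_pos: [0.5382, 0.3097, 0.4258]
eef_rot: [179.9, 0.0, -20.0]
contact_force: [0.0, -0.4, -0.2]
gripper_width: 0.0877
gripper_force: 0.0
```

```bash
python3 - <<'E'
from h import *
s=r.get_state(); print(s["joints"],s["tcp_pos"],s["eef_rot"])
E
```

```text
[ 4.78965361e+01  1.22667948e+01  1.43991935e+01 -1.77742886e-02
 -9.21984842e+01  2.20920514e+01] [0.5382393  0.30971629 0.4258146 ] [ 1.79945447e+02  4.13123619e-02 -2.00107606e+01]
```

Call:
carry_out(
  deltas=[
    [1,[0,0,0],[0.15,0,0]],
    [1,[0,0,0],[0.3,0,0]],
    [1,[0,0,0],[0.45,0,0]],
    [1,[0,0,0],[0.45,0,0]],
    [1,[0,0,0],[0.45,0,0]],
  ],
)

```text
time_s: 2.3
tcp_pos: [0.5367, 0.3104, 0.4276]
eef_rot: [-154.2, -0.0, -19.9]
contact_force: [0.7, 0.3, 0.4]
gripper_width: 0.0874
gripper_force: 0.0
```

```bash
python3 - <<'E'
from h import *
s=r.get_state(); print(s["joints"],s["tcp_pos"],s["eef_rot"])
E
```

```text
[ 39.59426042   0.46941631   2.04539742 -13.63588909 -69.49602056
  32.83774396] [0.53674605 0.3103867  0.42759137] [-1.54193507e+02 -2.74674650e-02 -1.98692205e+01]
```

Call:
carry_out(
  deltas=[
    [1,[0,0,0],[-0.15,0,0]],
    [1,[0,0,0],[-0.3,0.15,0]],
    [1,[0,0,0],[-0.3,0.3,0]],
    [1,[0,0,0],[-0.3,0.45,0]],
    [1,[0,0,0],[-0.3,0.6,0]],
    [1,[0,0,0],[-0.3,0.6,0]],
    [1,[0,0,0],[-0.3,0.6,0]],
  ],
)

```text
time_s: 3.0
tcp_pos: [0.536, 0.3129, 0.4247]
eef_rot: [-169.0, -32.7, -30.7]
contact_force: [0.4, 0.6, 0.6]
gripper_width: 0.0875
gripper_force: 0.0
```

```bash
python3 - <<'E'
from h import *
s=r.get_state(); print(s["joints"],s["tcp_pos"],s["eef_rot"])
E
```

```text
[ 65.71023059  -1.69092234 -23.38820014  37.35964742 -64.701687
 -18.49015747] [0.53601609 0.31290694 0.42474251] [-168.95805057  -32.72670987  -30.66931655]
```

```bash
cat > fk.py <<'E'
import numpy as np
from scipy.spatial.transform import Rotation as R
from scipy.optimize import least_squares
D=[([86.6356,20.5930,.63444,-.0196,-70.135,-16.504],[.22930,.63435,.22561],[179.905,-.009,-19.875]),
([86.632,17.6466,22.6417,.15987,-94.336,-16.5087],[.23062,.63606,.43498],[-179.323,.0345,-19.889]),
([47.8965,12.2668,14.3992,-.0178,-92.1985,22.092],[.53824,.30972,.42581],[179.945,.041,-20.01]),
([39.594,.4694,2.0454,-13.6359,-69.496,32.8377],[.53675,.31039,.42759],[-154.1935,-.0275,-19.869]),
([65.7102,-1.6909,-23.3882,37.3596,-64.7017,-18.4902],[.53602,.31291,.42474],[-168.958,-32.727,-30.669])]
def pts(q,p,s4=1,s6=1):
    a1,s1,d1,a2,a3,d4,s2,L,lx=p
    A=R.from_euler('z',q[0],degrees=True); o=[A.apply([a1,-s1,d1])]
    B=A*R.from_euler('y',q[1],degrees=True); o.append(o[-1]+B.apply([0,0,a2]))
    C=B*R.from_euler('y',-q[2],degrees=True); o.append(o[-1]+C.apply([0,0,a3]));o.append(o[-1]+C.apply([d4,-s2,0]))
    E=C*R.from_euler('x',s4*q[3],degrees=True)*R.from_euler('y',-q[4],degrees=True)
    F=E*R.from_euler('x',s6*q[5],degrees=True)   # x = tool axis
    G=F*R.from_matrix(np.array([[0,0,1],[-1,0,0],[0,-1,0]]).astype(float))
    o.append(o[-1]+F.apply([L,0,0])+E.apply([0,0,lx])); return np.array(o),G
if __name__=="__main__":
    for s4 in(1,-1):
        for s6 in (1,-1):
            print(s4,s6,[round(np.degrees((pts(q,[0]*9,s4,s6)[1].inv()*R.from_euler('xyz',e,degrees=True)).magnitude()),2) for q,t,e in D])
    for s4 in (1,-1):
        f=lambda p:np.concatenate([pts(q,p,s4,1)[0][-1]-t for q,t,e in D]+[.003*(p-[0,.19,.3,.6,0,.45,0,.3,0])])
        z=least_squares(f,[0,.19,.3,.6,0,.45,0,.3,0]); print(s4,z.x.round(4),(z.fun[:15]*1000).round(1))
E
python3 fk.py
```

```text
1 1 [np.float64(33.02), np.float64(33.04), np.float64(44.19), np.float64(61.07), np.float64(66.55)]
1 -1 [np.float64(0.04), np.float64(0.32), np.float64(0.04), np.float64(27.27), np.float64(74.72)]
-1 1 [np.float64(33.01), np.float64(33.02), np.float64(44.18), np.float64(65.68), np.float64(36.98)]
-1 -1 [np.float64(0.0), np.float64(0.0), np.float64(0.0), np.float64(0.0), np.float64(0.0)]
1 [ 0.2554  0.1915  0.189   0.172  -0.0911  0.1863  0.0015 -0.1368  0.1626] [-1.000e-01 -2.400e+01  1.117e+02  1.300e+00  1.360e+01 -1.800e+01
  3.690e+01  3.890e+01 -1.630e+01 -2.160e+01 -7.820e+01  3.010e+01
 -3.570e+01  4.150e+01 -1.075e+02]
-1 [ 0.2518  0.187   0.1986  0.5324  0.0151  0.3036 -0.003   0.3221 -0.0731] [ -7.3   9.7  59.9  -8.2  -3.1 -10.5  -3.4   7.9  -2.6   3.2  -2.4  10.1
  13.8 -17.4 -56.8]
```

```bash
sed -i 's/a1,s1,d1,a2,a3,d4,s2,L,lx=p/a1,s1,d1,a2,a3,d4,s2,L,bx=p/; s/B.apply(\[0,0,a2\])/B.apply([bx,0,a2])/; s/+E.apply(\[0,0,lx\])//; s/s4=1,s6=1/s4=-1,s6=-1/; s/,s4,1)/,s4,-1)/' fk.py; sed -i 's/\.003\*/1e-4*/' fk.py; python3 fk.py | tail -1
```

```text
2.8  -6.9 -36. ]
```

```bash
python3 fk.py | tail -6; python3 - <<'E'
import fk; from fk import *
# linear model: all offsets enter linearly; offsets in A,B,C,D(after j4),E(after j5)
def rows(q):
    e=lambda a,x:R.from_euler(a,x,degrees=True)
    A=e('z',q[0]);B=A*e('y',q[1]);C=B*e('y',-q[2]);Dd=C*e('x',-q[3]);E=Dd*e('y',-q[4])
    M=[X.as_matrix() for X in(A,B,C,Dd,E)]
    c=[M[0][:,0],M[0][:,1],M[0][:,2],M[1][:,0],M[1][:,2],M[2][:,0],M[2][:,2],M[3][:,1],M[3][:,2],M[4][:,0],M[4][:,2]]
    return np.array(c).T
names="Ax Ay Az Bx Bz Cx Cz Dy Dz Ex Ez".split()
H=np.vstack([rows(q) for q,_,_ in D]); t=np.hstack([t for _,t,_ in D])
print(np.linalg.svd(H)[1].round(3))
for keep in (["Ay","Az","Bz","Cx","Ex"],["Ax","Ay","Az","Bz","Cx","Cz","Ex"],["Ax","Ay","Az","Bx","Bz","Cx","Cz","Ex"],["Ay","Az","Bz","Cx","Cz","Dy","Ex","Ez"],names):
    i=[names.index(k) for k in keep]; x,*_=np.linalg.lstsq(H[:,i],t,rcond=None); print(dict(zip(keep,x.round(3))),((H[:,i]@x-t)*1000).round(1))
E
```

```text
-1 1 [np.float64(33.01), np.float64(33.02), np.float64(44.18), np.float64(65.68), np.float64(36.98)]
-1 -1 [np.float64(0.0), np.float64(0.0), np.float64(0.0), np.float64(0.0), np.float64(0.0)]
1 [-0.0469  0.1863  0.2083  0.1313 -0.0905  0.2582  0.0048 -0.2538  0.4217] [ -3.1 -40.3  37.9  -0.6   8.5 -43.2  42.4  48.   -5.8 -33.6 -69.5  53.7
 -11.3  46.9 -42.7]
-1 [0.0667 0.1845 0.2338 0.5183 0.0128 0.296  0.0018 0.3263 0.1266] [ -5.3   3.2  33.6  -6.1  -6.2 -33.4  -0.9   7.3 -14.9  10.3  -6.1  50.7
   2.8  -6.9 -36. ]
[4.909 4.439 3.131 0.752 0.59  0.523 0.321 0.212 0.202 0.127 0.063]
{'Ay': np.float64(-0.183), 'Az': np.float64(0.217), 'Bz': np.float64(0.593), 'Cx': np.float64(0.467), 'Ex': np.float64(0.374)} [ -8.7   0.5  12.5  -8.7   1.1  13.2  -5.5   6.9  13.4  -1.2   2.2  57.9
   9.5 -48.4 -97. ]
{'Ax': np.float64(0.195), 'Ay': np.float64(-0.185), 'Az': np.float64(0.216), 'Bz': np.float64(0.531), 'Cx': np.float64(0.286), 'Cz': np.float64(0.014), 'Ex': np.float64(0.346)} [ -6.3   8.8  57.4  -7.2  -4.  -19.7  -3.4   6.4 -11.9   6.3  -2.2  30.2
   9.4 -15.1 -56. ]
{'Ax': np.float64(0
[... 165 characters left out ...]
p.float64(0.326)} [ -5.3   3.2  33.6  -6.1  -6.2 -33.4  -0.9   7.3 -14.9  10.3  -6.1  50.7
   2.8  -6.9 -36. ]
{'Ay': np.float64(0.0), 'Az': np.float64(0.199), 'Bz': np.float64(0.602), 'Cx': np.float64(0.464), 'Cz': np.float64(-0.0), 'Dy': np.float64(-0.192), 'Ex': np.float64(0.378), 'Ez': np.float64(-0.0)} [ 0. -0. -0. -0.  0. -0. -0. -0.  0.  0. -0.  0.  0.  0. -0.]
{'Ax': np.float64(-0.0), 'Ay': np.float64(0.0), 'Az': np.float64(0.199), 'Bx': np.float64(-0.0), 'Bz': np.float64(0.602), 'Cx': np.float64(0.464), 'Cz': np.float64(0.0), 'Dy': np.float64(-0.192), 'Dz': np.float64(-0.0), 'Ex': np.float64(0.378), 'Ez': np.float64(0.0)} [ 0. -0.  0. -0.  0. -0. -0. -0.  0. -0.  0.  0.  0.  0. -0.]
```

```bash
cat > kin.py <<'E'
import numpy as np
from scipy.spatial.transform import Rotation as R
from scipy.optimize import least_squares
e=lambda a,x:R.from_euler(a,x,degrees=True)
LO=np.array([-176.03,-82.01,-58.28,-173.87,-174.79,-173.66]);HI=np.array([176.03,121.73,71.71,95.51,-.11,173.66])
def fk(q):
    A=e('z',q[0]);B=A*e('y',q[1]);C=B*e('y',-q[2]);D=C*e('x',-q[3]);E=D*e('y',-q[4]);F=E*e('x',-q[5])
    p=[np.array([0,0,.199])];p.append(p[-1]+B.apply([0,0,.602]));p.append(p[-1]+C.apply([.464,0,0]));p.append(p[-1]+D.apply([0,-.192,0]));p.append(p[-1]+E.apply([.378,0,0]))
    return np.array(p),F*R.from_matrix(np.array([[0,0,1.],[-1,0,0],[0,-1,0]]))
def ik(pos,rot,q0):
    def f(q):
        p,G=fk(q); return np.r_[(p[-1]-pos),.3*(G.inv()*rot).as_rotvec()]
    z=least_squares(f,np.clip(q0,LO+.01,HI-.01),bounds=(LO,HI),x_scale=50); return z.x,np.abs(z.fun).max()
# scoop frame: yaw psi, tipped th nose-down; R_s
def scoop(phi,th): # phi=lip dir deg, th tip rad
    return e('z',phi-180)*R.from_rotvec([0,-th,0])
def toolrot(phi,th): # tool y=-scoop x, tool z=-scoop z
    return scoop(phi,th)*R.from_matrix(np.array([[0,-1,0],[-1,0,0],[0,0,-1.]]))
def tcp_from_lip(lip,phi,th,down=0.019):
    return np.array(lip)+scoop(phi,th).apply([.087,0,.0845-down])
E
python3 - <<'E'
from kin import *
q0=[25,30,0,0,-70,-55]
g=np.array([.6975,.119,.103]); q,er=ik(g,toolrot(150.5,0),q0); print("grasp",q.round(1),er,fk(q)[0][2:].round(2).tolist()); qg=q
def samp(q):
    p,G=fk(q); P=[]
    for a,b,rad in((1,2,.065),(2,3,.065),(3,4,.05)):
        t=np.linspace(0,1 if b<4 else .7,25)[:,None]; P.append(np.c_[p[a]+(p[b]-p[a])*t,np.full(25,rad)])
    B=[[x,y,z-.066-0] for x in(-.039,.039) for y in(-.097,.097) for z in(0,-.06)]
    P.append(np.c_[p[4]+G.apply(B),np.zeros(8)]); return np.vstack(P)
lo,hi=np.array([.18,-.16,0]),np.array([.5,.21,.37])
def clr(q):
    S=samp(q); d=np.linalg.norm(np.maximum(np.maximum(lo-S[:,:3],S[:,:3]-hi),0),axis=1)-S[:,3]; return d.min(), (S[:,2]-S[:,3]).min()
tc=np.array([.584,-.0435,0]); 
print("grasp clr",clr(qg))
for phi in(150.5,106,120,196,90,75,60):
    u=np.array([np.cos(np.radians(phi)),np.sin(np.radians(phi)),0]); q=qg
    for th in np.radians([0,15,30,45,55,65]):
        t=tcp_from_lip(tc-.03*u+[0,0,.15],phi,th)
        q,er=ik(t,toolrot(phi,th),q)
        if th>.5 or th==0: print(phi,round(np.degrees(th)),q.round(0),"%.4f"%er,np.round(clr(q),3))
E
```

```text
grasp [ 25.4  28.6  -3.5  -0.  -57.9 -54.9] 3.68287977183685e-09 [[0.62, 0.29, 0.48], [0.7, 0.12, 0.48], [0.7, 0.12, 0.1]]
grasp clr (np.float64(0.0938709798056564), np.float64(0.16640000166271457))
150.5 0 [  8.  23.   2.   0. -70. -37.] 0.0000 [0.082 0.279]
150.5 30 [ 19.   3. -40.  43. -33. -82.] 0.0000 [0.    0.259]
150.5 45 [   7.   -2.  -57.   96.  -25. -124.] 0.0041 [-0.026  0.239]
150.5 55 [  14.   -2.  -58.   96.  -36. -130.] 0.0283 [-0.033  0.242]
150.5 65 [  22.    2.  -58.   96.  -47. -138.] 0.0470 [-0.036  0.239]
106 0 [  3.  17.  -6.   0. -67. -77.] 0.0000 [0.052 0.279]
106 30 [  23.   10.  -30.   35.  -60. -118.] 0.0000 [0.026 0.259]
106 45 [  31.   12.  -38.   49.  -65. -137.] 0.0000 [-0.002  0.236]
106 55 [  36.   15.  -42.   55.  -71. -147.] 0.0000 [-0.027  0.217]
106 65 [  40.   20.  -44.   58.  -77. -156.] 0.0000 [-0.034  0.197]
120 0 [  4.  19.  -3.   0. -68. -64.] 0.0000 [0.06  0.279]
120 30 [  23.    8.  -34.   39.  -51. -109.] 0.0000 [0.013 0.259]
120 45 [  29.    7.  -46.   60.  -55. -133.] 0.0000 [-0.01   0.236]
120 55 [  33.    9.  -51.   69.  -61. -146.] 0
[... 662 characters left out ...]
 27.  -30.   45.  -87. -155.] 0.0000 [0.033 0.197]
75 0 [   4.   12.  -13.   -0.  -65. -109.] 0.0000 [0.004 0.279]
75 30 [  23.   16.  -19.   24.  -76. -138.] 0.0000 [0.014 0.259]
75 45 [  29.   22.  -19.   31.  -85. -147.] 0.0000 [0.029 0.236]
75 55 [  33.   27.  -18.   34.  -91. -152.] 0.0000 [0.04  0.217]
75 65 [  35.   33.  -18.   36.  -97. -156.] 0.0000 [0.049 0.197]
60 0 [   5.    9.  -17.   -0.  -64. -125.] 0.0000 [-0.024  0.279]
60 30 [  22.   19.  -13.   18.  -83. -148.] 0.0000 [0.    0.259]
60 45 [  26.   27.   -9.   23.  -93. -153.] 0.0000 [0.017 0.236]
60 55 [  29.   32.   -7.   25. -100. -156.] 0.0000 [0.037 0.217]
60 65 [  31.   38.   -5.   28. -106. -158.] 0.0000 [0.056 0.197]
```

```bash
cat > go.py <<'E'
from kin import *
from plant import r
def delta(pos,rot):
    s=r.get_state(); p=s["tcp_pos"]; G=R.from_euler('xyz',s["eef_rot"],degrees=True)
    print("d mm",(G.inv().apply(np.array(pos)-p)*1000).round(1),"rot",(G.inv()*rot).as_rotvec().round(3),"t",round(s["time_s"],2),"q",s["joints"].round(1),"tcp",p.round(4),"tooldirs",np.degrees(np.arctan2(*G.as_matrix()[[1,0],1])).round(2))
E
python3 -c "
from go import *
delta([.6975,.119,.24],toolrot(150.5,0))"
```

```text
d mm [100.2 137.2 262.6] rot [-0.593 -0.307  1.554] t 3.0 q [ 65.7  -1.7 -23.4  37.4 -64.7 -18.5] tcp [0.536  0.3129 0.4247] tooldirs -114.65
```

Call:
carry_out(
  deltas=[
    [1,[8,11,20],[-0.05,-0.025,0.13]],
    [1,[17,23,44],[-0.1,-0.05,0.26]],
    [1,[25,34,66],[-0.15,-0.075,0.39]],
    [1,[33,46,88],[-0.2,-0.1,0.52]],
    [1,[42,57,110],[-0.25,-0.13,0.65]],
    [1,[50,69,131],[-0.3,-0.155,0.78]],
    [1,[58,80,153],[-0.35,-0.18,0.91]],
    [1,[67,91,175],[-0.4,-0.205,1.04]],
    [1,[75,103,197],[-0.45,-0.23,1.17]],
    [1,[83,114,219],[-0.5,-0.26,1.3]],
    [1,[92,126,241],[-0.55,-0.285,1.43]],
    [1,[100,137,262],[-0.593,-0.307,1.554]],
  ],
)

```text
time_s: 4.2
tcp_pos: [0.7001, 0.1182, 0.2404]
eef_rot: [179.7, 0.4, -120.0]
contact_force: [-0.1, 0.5, -0.3]
gripper_width: 0.0876
gripper_force: 0.0
```

Call:
carry_out(
  deltas=[
    [1,[0,0,0],[0,0,0]],
    [1,[0,0,0],[0,0,0]],
    [1,[0,0,0],[0,0,0]],
  ],
)

```text
time_s: 4.5
tcp_pos: [0.6985, 0.1184, 0.2416]
eef_rot: [179.8, 0.3, -119.6]
contact_force: [-0.2, -0.2, -0.1]
gripper_width: 0.0876
gripper_force: 0.0
```

```bash
python3 - <<'E'
from h import *
from go import delta,toolrot
delta([.6975,.119,.24],toolrot(150.5,0))
c,p,d=cap("wrist"); W=cloud(c,d); cv2.imwrite("pics/w1.png",p[...,::-1])
P=W.reshape(-1,3);P=P[~np.isnan(P[:,0])]
V=np.linalg.inv(np.array(c["view"])); print(V[:3].round(3).tolist())
def rect(xc,yc,rx,z0,z1):
    m=(abs(P[:,0]-xc)<rx)&(abs(P[:,1]-yc)<rx)&(P[:,2]>z0)&(P[:,2]<z1); Q=P[m]
    print(m.sum(),cv2.minAreaRect(Q[:,:2].astype(np.float32)) if m.sum()>5 else "",np.median(Q[:,2]) if m.sum() else "")
rect(.6975,.119,.03,.1,.16); rect(.6975,.119,.03,.14,.155); rect(.666,.137,.09,.042,.08); rect(.666,.137,.09,.024,.036)
E
```

```text
d mm [0.  1.2 1.6] rot [ 0.003  0.005 -0.002] t 4.5 q [ 25.2  23.2   6.8  -0.3 -73.4 -54.7] tcp [0.6985 0.1184 0.2416] tooldirs 150.39
[[-0.87, 0.472, 0.144, 0.659], [0.494, 0.831, 0.258, 0.049], [0.002, 0.295, -0.955, 0.399]]
1035 ((0.6990757584571838, 0.1149854063987732), (0.02340361662209034, 0.021835889667272568), 59.68613815307617) 0.14536353617376946
752 ((0.699446439743042, 0.11521346867084503), (0.022533182054758072, 0.021654250100255013), 60.7508430480957) 0.14583364165960333
720 ((0.6670392155647278, 0.13445281982421875), (0.05675099045038223, 0.09844841063022614), 58.481014251708984) 0.04872500380214764
4428 ((0.6656190752983093, 0.13453170657157898), (0.08224689215421677, 0.12333165854215622), 59.00099182128906) 0.030870088213326374
```

View pics/w1.png

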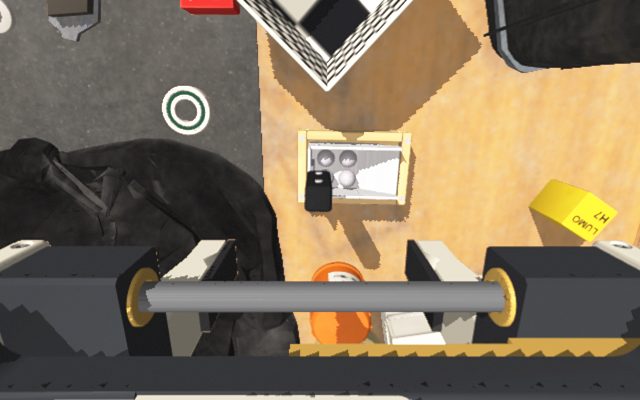

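The wrist view shows the black grip at (318,190) between the open fingers, with four places in the bowl (three balls visible at (326,157), (347,157) and (347,177)). Grip centre is about (0.698, 0.117).

```bash
python3 -c "
from go import *
delta([.698,.1167,.103],toolrot(149.8,0))"
```

```text
d mm [  2.6  -1.1 138.9] rot [0.002 0.005 0.011] t 4.55 q [ 25.2  23.2   6.8  -0.3 -73.4 -54.7] tcp [0.6982 0.1187 0.2419] tooldirs 150.41
```

Call:
carry_out(
  deltas=[
    [1,[1,0,20],[0.002,0.004,0.006]],
    [1,[2,-0.5,45],[0.002,0.004,0.011]],
    [1,[2.5,-1,70],[0.002,0.004,0.011]],
    [1,[2.5,-1,95],[0.002,0.004,0.011]],
    [1,[2.5,-1,120],[0.002,0.004,0.011]],
    [1,[2.5,-1,139],[0.002,0.004,0.011]],
    [1,[2.5,-1,139],[0.002,0.004,0.011]],
    [1,[2.5,-1,139],[0.002,0.004,0.011]],
  ],
)

```text
time_s: 5.35
tcp_pos: [0.6978, 0.1166, 0.1033]
eef_rot: [180.0, 0.0, -120.2]
contact_force: [0.2, 0.5, 1.1]
gripper_width: 0.0878
gripper_force: 0.0
```

Call:
carry_out(
  deltas=[
    [0,[0,0,0],[0,0,0]],
    [0,[0,0,0],[0,0,0]],
    [0,[0,0,0],[0,0,0]],
    [0,[0,0,0],[0,0,0]],
    [0,[0,0,0],[0,0,0]],
    [0,[0,0,0],[0,0,0]],
  ],
  squeeze=25,
)

```text
time_s: 5.95
tcp_pos: [0.6975, 0.1155, 0.1023]
eef_rot: [179.9, 0.0, -120.4]
contact_force: [-0.6, -0.0, -0.2]
gripper_width: 0.0449
gripper_force: 0.0
```

Call:
carry_out(
  deltas=[
    [0,[0,0,0],[0,0,0]],
    [0,[0,0,0],[0,0,0]],
    [0,[0,0,0],[0,0,0]],
    [0,[0,0,0],[0,0,0]],
    [0,[0,0,0],[0,0,0]],
    [0,[0,0,0],[0,0,0]],
    [0,[0,0,0],[0,0,0]],
    [0,[0,0,0],[0,0,0]],
  ],
)

```text
time_s: 6.75
tcp_pos: [0.6973, 0.1155, 0.1019]
eef_rot: [179.9, 0.0, -120.4]
contact_force: [0.1, -0.1, -3.2]
gripper_width: 0.022
gripper_force: 25.0
```

Call:
carry_out(
  deltas=[
    [0,[0,0,-2],[0,0,0]],
    [0,[0,0,-6],[0,0,0]],
    [0,[0,0,-12],[0,0,0]],
    [0,[0,0,-20],[0,0,0]],
    [0,[0,0,-28],[0,0,0]],
    [0,[0,0,-36],[0,0,0]],
    [0,[0,0,-44],[0,0,0]],
    [0,[0,0,-51],[0,0,0]],
    [0,[0,0,-57],[0,0,0]],
    [0,[0,0,-60],[0,0,0]],
    [0,[0,0,-60],[0,0,0]],
    [0,[0,0,-60],[0,0,0]],
  ],
)

```text
time_s: 7.95
tcp_pos: [0.6974, 0.1155, 0.1618]
eef_rot: [179.9, 0.0, -120.4]
contact_force: [0.4, -0.9, -2.4]
gripper_width: 0.0218
gripper_force: 25.0
```

Call:
carry_out(
  deltas=[
    [0,[0,0,-3],[0,0,0]],
    [0,[0,0,-10],[0,0,0]],
    [0,[0,0,-20],[0,0,0]],
    [0,[0,0,-32],[0,0,0]],
    [0,[0,0,-44],[0,0,0]],
    [0,[0,0,-56],[0,0,0]],
    [0,[0,0,-68],[0,0,0]],
    [0,[0,0,-78],[0,0,0]],
    [0,[0,0,-86],[0,0,0]],
    [0,[0,0,-90],[0,0,0]],
    [0,[0,0,-90],[0,0,0]],
    [0,[0,0,-90],[0,0,0]],
  ],
)

```text
time_s: 9.15
tcp_pos: [0.6974, 0.1154, 0.2516]
eef_rot: [179.9, -0.0, -120.4]
contact_force: [0.7, -0.5, -2.5]
gripper_width: 0.0219
gripper_force: 25.0
```

```bash
python3 - <<'E'
from h import *
c,p,d=cap("wrist"); cv2.imwrite("pics/w2.png",cv2.resize(p[60:260,200:520],None,fx=2.5,fy=2.5)[...,::-1])
from go import *
print(r.get_state()["gripper_force"],r.get_state()["eef_rot"],r.get_state()["tcp_pos"])
lo,hi=np.array([.18,-.16,0]),np.array([.5,.21,.36])
def samp(q):
    p,G=fk(q); P=[]
    for a,b,rad in((1,2,.065),(2,3,.065),(3,4,.05)):
        t=np.linspace(0,1 if b<4 else .7,25)[:,None]; P.append(np.c_[p[a]+(p[b]-p[a])*t,np.full(25,rad)])
    B=[[x,y,z-.066] for x in(-.039,.039) for y in(-.097,.097) for z in(0,-.06)]
    P.append(np.c_[p[4]+G.apply(B),np.zeros(8)]); return np.vstack(P)
def clr(q):
    S=samp(q); d=np.linalg.norm(np.maximum(np.maximum(lo-S[:,:3],S[:,:3]-hi),0),axis=1)-S[:,3]; i=d.argmin(); return round(d[i],3),i,S[i].round(2).tolist()
tc=np.array([.584,-.0435,0])
for phi in (88,98):
  u=np.array([np.cos(np.radians(phi)),np.sin(np.radians(phi)),0]); q=r.get_state()["joints"]
  for th in np.radians([0,15,30,45,60]):
    t=tcp_from_lip(tc-.03*u+[.01,0,.15],phi,th,.020); q,er=ik(t,toolrot(phi,th),q); print(phi,round(th,2),t.round(3),q.round(0),er<1e-4,*clr(q))
E
```

```text
24.996821880340576 [ 1.79886184e+02 -2.47143199e-02 -1.20368105e+02] [0.69732214 0.1153585  0.25146013]
88 0.0 [ 0.59  -0.16   0.215] [  3.  15.  -9.  -0. -66. -95.] True 0.04 74 [0.59, -0.16, 0.33, 0.05]
88 0.26 [ 0.591 -0.141  0.235] [  14.   13.  -17.   16.  -65. -113.] True 0.042 74 [0.59, -0.11, 0.34, 0.05]
88 0.52 [ 0.591 -0.117  0.249] [  23.   15.  -22.   29.  -69. -129.] True 0.043 74 [0.59, -0.06, 0.35, 0.05]
88 0.79 [ 0.592 -0.089  0.257] [  30.   19.  -26.   38.  -77. -142.] True 0.034 24 [0.45, 0.27, 0.44, 0.06]
88 1.05 [ 0.593 -0.061  0.258] [  36.   26.  -27.   43.  -85. -152.] True 0.03 35 [0.51, 0.3, 0.4, 0.06]
98 0.0 [ 0.61  -0.159  0.214] [  3.  17.  -6.  -0. -67. -85.] True 0.058 81 [0.56, -0.07, 0.28, 0.0]
98 0.26 [ 0.608 -0.14   0.235] [  14.   13.  -17.   17.  -62. -104.] True 0.051 82 [0.55, -0.02, 0.33, 0.0]
98 0.52 [ 0.604 -0.116  0.249] [  23.   13.  -26.   32.  -64. -123.] True 0.045 72 [0.59, -0.05, 0.37, 0.05]
98 0.79 [ 0.6   -0.089  0.257] [  31.   16.  -32.   44.  -70. -139.] True 0.017 24 [0.41, 0.24, 0.44, 0.06]
98 1.05 [ 0.596 -0.061  0.258] [  37.   22.  -36.   51.  -79. -151.] True 0.008 23 [0.37, 0.28, 0.38, 0.06]
```

View pics/w2.png

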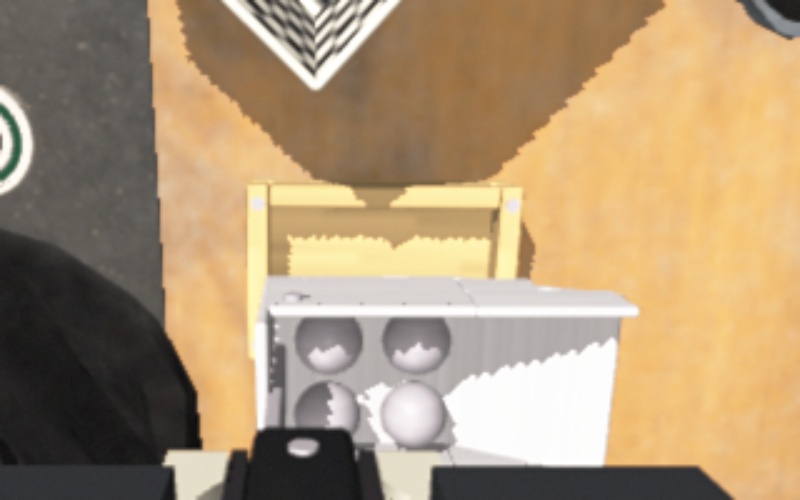

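The crop shows the scoop clear of the holder and level. All four balls are on its floor, at (328,343), (416,343), (328,412) and (412,412).

Call:
carry_out(
  deltas=[
    [0,[1.2,-0.2,0],[0,0,0.005]],
    [0,[5,-0.8,0],[0,0,0.018]],
    [0,[11,-1.8,0],[0,0,0.041]],
    [0,[19.5,-3.1,0],[0,0,0.072]],
    [0,[30,-4.8,0],[0,0,0.111]],
    [0,[42.5,-6.9,0],[0,0,0.157]],
    [0,[57,-9.2,0],[0,0,0.211]],
    [0,[73,-11.8,0],[0,0,0.269]],
    [0,[90,-14.5,0],[0,0,0.332]],
    [0,[108,-17.4,0],[0,0,0.399]],
    [0,[127,-20.4,0],[0,0,0.468]],
    [0,[145.6,-23.5,0],[0,0,0.5375]],
  ],
)

```text
time_s: 10.4
tcp_pos: [0.6435, -0.0236, 0.2524]
eef_rot: [179.9, 0.0, -151.5]
contact_force: [0.7, -0.3, -3.1]
gripper_width: 0.0218
gripper_force: 25.0
```

Call:
carry_out(
  deltas=[
    [0,[14.8,-12.4,0],[0,0,0.07]],
    [0,[29.3,-24.5,0],[0,0,0.139]],
    [0,[43.3,-36.3,0],[0,0,0.206]],
    [0,[56.5,-47.4,0],[0,0,0.269]],
    [0,[68.8,-57.7,0],[0,0,0.327]],
    [0,[79.9,-67,0],[0,0,0.38]],
    [0,[89.6,-75.1,0],[0,0,0.426]],
    [0,[97.9,-82,0],[0,0,0.465]],
    [0,[104.4,-87.5,0],[0,0,0.497]],
    [0,[109.2,-91.5,0],[0,0,0.519]],
    [0,[112,-93.8,0],[0,0,0.533]],
    [0,[113,-94.7,0],[0,0,0.5375]],
  ],
)

```text
time_s: 11.6
tcp_pos: [0.591, -0.1597, 0.252]
eef_rot: [179.9, -0.0, 178.0]
contact_force: [0.5, -0.2, -3.4]
gripper_width: 0.022
gripper_force: 25.0
```

Call:
carry_out(
  deltas=[
    [0,[0,0,0],[0,0,0]],
    [0,[0,0,0],[0,0,0]],
    [0,[0,0,0],[0,0,0]],
  ],
)

```text
time_s: 11.9
tcp_pos: [0.5912, -0.1593, 0.252]
eef_rot: [180.0, -0.0, 178.1]
contact_force: [-0.0, -0.2, -3.7]
gripper_width: 0.0214
gripper_force: 25.0
```

```bash
python3 - <<'E'
from h import *
from go import *
c,p,d=cap("scene"); cv2.imwrite("pics/s3.png",cv2.resize(p[130:330,270:470],None,fx=3,fy=3)[...,::-1])
tc=np.array([.584,-.0435,0]);phi=88
u=np.array([np.cos(np.radians(phi)),np.sin(np.radians(phi)),0])
for th in [0,.25,.5,.6,.7,.8,.95]:
    t=tcp_from_lip(tc-.03*u+[.0,0,.185-.035*min(th/.6,1)],phi,th,.020); print(th,t.round(3)); delta(t,toolrot(phi,th))
E
```

```text
0 [ 0.58 -0.16  0.25]
d mm [11.2 -1.5  2.5] rot [ 0.001 -0.001  0.001] t 11.95 q [  3.1  13.9  -5.4  -0.1 -70.8 -95. ] tcp [ 0.5911 -0.1593  0.252 ] tooldirs 88.08
0.25 [ 0.581 -0.142  0.254]
d mm [11.1 17.1 -2.4] rot [ 0.251 -0.001  0.001] t 11.95 q [  3.1  13.9  -5.4  -0.1 -70.8 -95. ] tcp [ 0.5911 -0.1593  0.252 ] tooldirs 88.08
0.5 [ 0.581 -0.119  0.254]
d mm [11.1 40.  -2.1] rot [ 0.501 -0.001  0.002] t 11.95 q [  3.1  13.9  -5.4  -0.1 -70.8 -95. ] tcp [ 0.5911 -0.1593  0.252 ] tooldirs 88.08
0.6 [ 0.582 -0.109  0.252]
d mm [11.1 50.1 -0.3] rot [ 0.601 -0.001  0.002] t 11.95 q [  3.1  13.9  -5.4  -0.1 -70.8 -95. ] tcp [ 0.5911 -0.1593  0.252 ] tooldirs 88.08
0.7 [ 0.582 -0.098  0.255]
d mm [11.1 60.5 -3.4] rot [ 0.701 -0.     0.002] t 11.95 q [  3.1  13.9  -5.4  -0.1 -70.8 -95. ] tcp [ 0.5911 -0.1593  0.252 ] tooldirs 88.08
0.8 [ 0.582 -0.088  0.257]
d mm [11.1 71.1 -5.3] rot [ 0.801 -0.     0.002] t 11.95 q [  3.1  13.9  -5.4  -0.1 -70.8 -95. ] tcp [ 0.5911 -0.1593  0.252 ] tooldirs 88.08
0.95 [ 0.583 -0.072  0.258]
d mm [11.  87.3 -6.2] rot [ 0.951 -0.     0.002] t 11.95 q [  3.1  13.9  -5.4  -0.1 -70.8 -95. ] tcp [ 0.5911 -0.1593  0.252 ] tooldirs 88.08
```

View pics/s3.png

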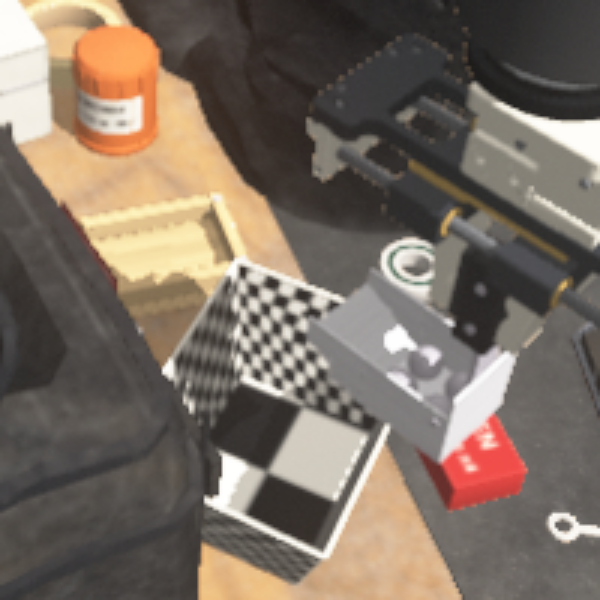

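The scene crop shows the loaded scoop level above the tray's near-right side, with its lip near (330,335) facing the far-left wall and the balls still inside it around (430,365).

Call:
carry_out(
  deltas=[
    [0,[0,1,0],[0.02,0,0]],
    [0,[1,3,-0.5],[0.05,0,0]],
    [0,[2,5.5,-1],[0.09,0,0]],
    [0,[3,8.5,-1],[0.13,0,0]],
    [0,[4,11.5,-1.5],[0.17,0,0]],
    [0,[5,14.5,-2],[0.21,0,0]],
    [0,[6,17.5,-2],[0.255,0,0]],
    [0,[6,21.5,-2],[0.3,0,0]],
    [0,[6,26,-2],[0.35,0,0]],
    [0,[6,30.5,-2],[0.4,0,0]],
    [0,[6,35,-2],[0.45,0,0]],
    [0,[6,40,-2],[0.5,0,0]],
  ],
)

```text
time_s: 13.15
tcp_pos: [0.5868, -0.1185, 0.2543]
eef_rot: [-151.3, 0.0, 178.1]
contact_force: [-0.5, 0.1, -2.0]
gripper_width: 0.022
gripper_force: 25.0
```

```bash
python3 - <<'E'
from h import *
from go import *
tc=np.array([.588,-.0435,0]);phi=88
u=np.array([np.cos(np.radians(phi)),np.sin(np.radians(phi)),0])
for th in [.5,.6,.7,.8,.9,1.0]:
    t=tcp_from_lip(tc-.03*u+[.0,0,.185-.035*min(th/.6,1)],phi,th,.020); print(th); delta(t,toolrot(phi,th))
E
```

```text
0.5
d mm [ 1.4 -0.3  0.3] rot [-0.001  0.002  0.001] t 13.15 q [  22.6   13.7  -22.    27.8  -69.5 -127.9] tcp [ 0.5868 -0.1185  0.2543] tooldirs 88.08
0.6
d mm [ 1.4  9.4 -2.9] rot [0.099 0.002 0.001] t 13.15 q [  22.6   13.7  -22.    27.8  -69.5 -127.9] tcp [ 0.5868 -0.1185  0.2543] tooldirs 88.08
0.7
d mm [  1.3  17.1 -10.6] rot [0.199 0.002 0.001] t 13.15 q [  22.6   13.7  -22.    27.8  -69.5 -127.9] tcp [ 0.5868 -0.1185  0.2543] tooldirs 88.08
0.8
d mm [  1.3  25.4 -17.4] rot [0.299 0.002 0.001] t 13.15 q [  22.6   13.7  -22.    27.8  -69.5 -127.9] tcp [ 0.5868 -0.1185  0.2543] tooldirs 88.08
0.9
d mm [  1.3  34.5 -23.4] rot [0.399 0.002 0.001] t 13.15 q [  22.6   13.7  -22.    27.8  -69.5 -127.9] tcp [ 0.5868 -0.1185  0.2543] tooldirs 88.08
1.0
d mm [  1.3  44.1 -28.4] rot [0.499 0.002 0.001] t 13.15 q [  22.6   13.7  -22.    27.8  -69.5 -127.9] tcp [ 0.5868 -0.1185  0.2543] tooldirs 88.08
```

Call:
carry_out(
  deltas=[
    [0,[0.5,4.5,-1.5],[0.05,0,0]],
    [0,[1,9.5,-3],[0.1,0,0]],
    [0,[1,13,-6.5],[0.15,0,0]],
    [0,[1,17,-10.5],[0.2,0,0]],
    [0,[1,21,-14],[0.25,0,0]],
    [0,[1,25.5,-17.5],[0.3,0,0]],
    [0,[1,30,-20.5],[0.35,0,0]],
    [0,[1,34.5,-23.5],[0.4,0,0]],
    [0,[1,39.5,-26],[0.45,0,0]],
    [0,[1,44,-28.5],[0.5,0,0]],
    [0,[1,44,-28.5],[0.5,0,0]],
    [0,[1,44,-28.5],[0.5,0,0]],
  ],
)

```text
time_s: 14.35
tcp_pos: [0.5876, -0.0663, 0.2578]
eef_rot: [-122.8, -0.0, 178.1]
contact_force: [0.6, -0.8, -1.1]
gripper_width: 0.0218
gripper_force: 25.0
```

Call:
carry_out(
  deltas=[
    [0,[0,0,0],[0,0,0]],
    [0,[0,0,0],[0,0,0]],
    [0,[0,0,0],[0,0,0]],
    [0,[0,0,0],[0,0,0]],
    [0,[0,0,0],[0,0,0]],
    [0,[0,0,0],[0,0,0]],
    [0,[0,0,0],[0,0,0]],
    [0,[0,0,0],[0,0,0]],
    [0,[0,0,0],[0,0,0]],
    [0,[0,0,0],[0,0,0]],
  ],
)

```text
time_s: 15.35
tcp_pos: [0.5872, -0.0671, 0.258]
eef_rot: [-122.8, -0.1, 178.0]
contact_force: [-0.2, 0.2, -2.8]
gripper_width: 0.0222
gripper_force: 25.0
```

```bash
python3 - <<'E'
from h import *
from go import *
delta([.5868,-.07,.258],toolrot(88,1.0))
a=[]
for n,(y,x) in (("scene",(160,280)),("side",(100,240))):
    c,p,d=cap(n); a.append(cv2.resize(p[y:y+170,x:x+170],(400,400),interpolation=2))
    np.savez(n+"2.npz",p=p,W=cloud(c,d))
cv2.imwrite("pics/e.png",np.hstack(a)[...,::-1])
E
```

```text
d mm [ 0.3 -1.6  2.5] rot [0.001 0.    0.001] t 15.35 q [  35.4   24.1  -27.9   42.3  -83.6 -150.4] tcp [ 0.5872 -0.0671  0.258 ] tooldirs 88.13
```

View pics/e.png

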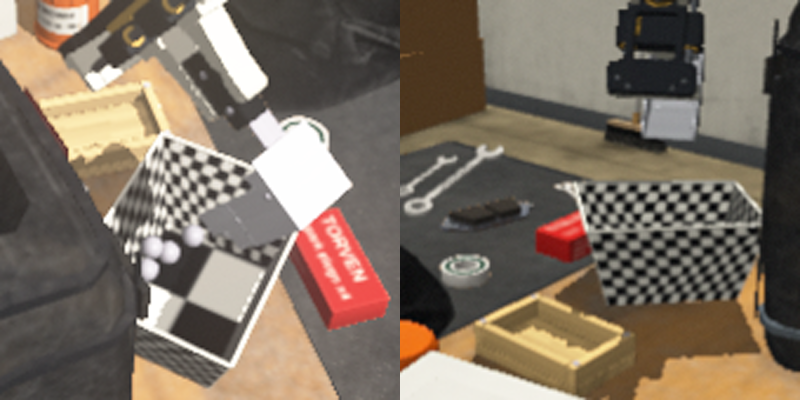

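The scene crop shows all four balls on the tray floor, at (152,248), (170,252), (193,236) and (150,270). The empty scoop is held nose-down with its lip over the tray, clear of the rim.

```bash
python3 -c "
from plant import r
s=r.get_state();print(s['time_s'],abs(s['qd']).max(),s['gripper_force']);print(r.close_job())"
```

```text
15.45 0.10449073808088004 24.998125433921814
the job is handed in; nothing more can be done
None
```

I drew the scoop out level and tipped all four balls into the tray. I handed the job in at 15.45 s with the gripper still holding the scoop nose-down, its lip over the tray and clear of the rim; the hand-in returned no verdict.

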